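Stand the fallen sample bottle up and hold the incubator lid open for loading

TASK

The sample bottle has toppled over on the desk: stand it upright on the desk on its base, without dropping it, and let go of it. Then take the incubator's lid by the tab at its front, raise it to 45 degrees, in line with the fixed sloping gauge arm at its side, and finish still holding it there with the gripper so that the bottle can be loaded: the lid falls shut if let go, so do not release it. Leave the other things on the desk where they are.

Things in the scene. Friction and masses are not known exactly. Their poses are not given: they have to be found in the camera images.
- sample_bottle: closed square white plastic bottle: body 46x46 mm with straight flat sides for 76 mm up from the base, then a neck and a round grey screw cap 31 mm across; 114 mm tall; 0.11 to 0.23 kg, loose. Origin: centre of its underside; own z axis from base to cap. It starts lying on a flat side (origin 23 mm up), cap pointing roughly away from the robot. Standing: z axis up, origin at desk height.
- incubator: white benchtop dry-block incubator, fixed, 200 mm deep (x), 220 mm wide (y), 100 mm high with the lid shut. Origin: centre of its underside, z up; its front with the control panel faces its own -x. On its left side (+y) a thin steel quadrant gauge with a flat arm sloping up at 45 degrees from the hinge towards the front.
- lid_hinge (a point): point on the lid's hinge line, midway across, at the rear of the incubator: 90 mm behind its origin (+x) and 78 mm above the desk. The hinge line runs along the incubator's y axis. Axes as the incubator's.
- lid_tab (a point): grip point in the black tab on the lid's front edge, 228 mm in front of the hinge line, 11 mm above the lid's underside plane, 89 mm above the desk when shut. Tab 26 mm wide (y), 14 mm thick, sticks out 60 mm from the lid; the point is 23 mm from its tip, 38 mm clear of the incubator's front. Free on all sides. Axes turn with the lid: x rearward, y along the hinge, z out of its upper face.
- lid (a joint): angle of the lid, rad: 0 shut (start), growing as its front edge rises, stop at 1.6; 0.785 is the asked 45 degrees, where the underside of the lid lies along the gauge arm. Its weight (0.3 to 0.5 kg) and a weak spring shut it when let go; 2.5 to 4 N upward at the tab hold it.
- vial_rack: bystander: black rack 178x116x30 mm, loose, origin at the centre of its underside. Leave alone.
- bench_timer: bystander: white timer 60x62x17 mm, loose, origin at the centre of its underside. Leave alone.
- mouse: bystander: black computer mouse 114x62x36 mm, loose, origin at the centre of its underside. Leave alone.
- petri: bystander: clear dish 59 mm across, 16 mm high, loose, origin at the centre of its underside. Leave alone.
- beaker: bystander: small clear glass beaker 51 mm across, 52 mm high, loose, origin at the centre of its underside. Leave alone.
- film_box: bystander: carton 55x112x56 mm, loose, origin at the centre of its underside. Leave alone.

How it is judged:
On the way, in this order (a step that is already met when the one before it is completed fails the run):
1. the bottle stands upright on the desk, at rest and let go, while the lid is still shut (angle between sample_bottle's own z axis and vertical below 0.1 rad and height (world z) of sample_bottle below 0.006 m and linear speed of sample_bottle below 0.03 m/s and contact force between sample_bottle and the arm below 0.05 N and contact force between sample_bottle and the fingers below 0.05 N and value of joint lid below 0.1 rad), for 0.3 s.
2. the gripper holds the lid at 45 degrees (value of joint lid between 0.68 and 0.89 rad and contact force between lid and the fingers above 0.5 N), for 0.3 s.
At the end, for the whole second after the job is handed in: The gripper's fingers hold the lid still at 45 degrees (39 to 51 degrees), nothing else propping it; the bottle stands on its base on the desk (tilt under 0.1 rad, underside within 6 mm of the desk), at rest and not touched by the gripper (all of step 2 and velocity of joint lid between -0.1 and 0.1 rad/s and contact force between lid and sample_bottle below 0.05 N and angle between sample_bottle's own z axis and vertical below 0.1 rad and height (world z) of sample_bottle between -0.006 and 0.006 m and linear speed of sample_bottle below 0.03 m/s and contact force between sample_bottle and the fingers below 0.05 N); the arm keeps its last pose, push and grip.
It fails at once if the bottle was let go in the air, its underside more than 50 mm above the desk (height (world z) of sample_bottle above 0.05 m and contact force between sample_bottle and the fingers below 0.01 N).
It fails at once if another thing on the desk was displaced by more than 20 mm (distance of any of vial_rack, bench_timer, mouse, petri, beaker, film_box from where it was at the start of the episode above 0.02 m).
It also fails if it takes over 58 s, if anything falls off the work surface, if the arm or the gripper's body presses on something with over 40 N, if the wrist force passes 120 N, or if a joint passes its speed limit or range.

ROBOT

A 7-joint arm with a two-finger parallel gripper is mounted at the origin on a cart in front of the work surface, level with it; the furniture and walls round the work are solid. World frame = base frame: x ahead of the robot, y to its left, z up, the work surface at z = 0. Lengths are in m, angles in rad, forces in N, time in s.
With the tool pointing down it reaches from about 0.4 to 0.85 m from the base axis. Payload 10.4 kg.
Tool frame: the origin (TCP) lies between the finger pads; the fingertips stand 14 mm ahead of it and the grasp point (between the pads) lies 5 mm behind it (r.finger_overhang is the z of the fingertips in the tool frame, in m); z points along the fingers, y is the line along which they close (so a half turn about z gives the same grasp; the last joint's range is limited). The gripper opens to 87 mm and grips with 3 to 60 N. Pads are 19 mm wide; open, the fingers measure 117 mm over their backs; the gripper's body (75 mm by 190 mm) begins 51 mm behind the grasp point.
Start: joints at [1.126, 0.332, -0.065, 1.46, 0.022, 1.35, -0.088], TCP at [0.256, -0.57, 0.237] pointing down, gripper open.
Joint ranges: [-2.6, 2.6], [-0.5, 2.12], [-1.47, 1.34], [0.16, 2.42], [-1.27, 4.41], [0.06, 2.06], [-2.6, 2.6]. Speed limits (rad/s): [2.22, 2.22, 2.79, 2.79, 3.14, 3.14, 3.14].

INTERFACE

Orientations are given as a unit quaternion [x, y, z, w].
In Python, from bench import r, optics gives the robot as it stands.
- The arm moves only by the shell command python3 -m pendant 'ROWS' [FORCE]. ROWS is JSON, a list of rows, each a list of 7 numbers: the closure, from -1 (fully open) to 1 (shut), then the shift along the tool's x, y, z scaled (see below), then the turn, a rotation vector about the tool's x, y, z scaled (see below). In form: [[grip, x, y, z, rx, ry, rz], ...]. A call has 1 to 8 rows; each row is the pose to reach, as a shift and turn from the pose commanded when the call began, along the tool's axes at that moment; what a row does not reach only later rows make up. The controller multiplies each number of a shift by 0.3 m and each number of a turn by 120 degrees. A row lasts 1/8 s, in which the tool goes at most 62.5 mm and 10.7 degrees, less where a joint would pass 70% of its speed; a pose out of reach is approached as far as the arm can. A call with a number of a shift or a turn outside -1 to 1 is refused whole. A call with a gripper value outside its range is refused whole. The fingers move at their own pace and stop on an object; FORCE is the grip in N (left out, the last holds). Time passes only in rows, so rows that repeat a pose let the fingers close. It gives the time, the measured TCP pose, the force, the opening and the grip force at its end, in the units of the state.
- r.read_state(): the state, without advancing time (a new reading comes with each control period).
- optics.camera(name): name is "scene" or "top"; returns a dict with "pixels" (400x640x3 uint8, red, green, blue), "vfov" (degrees; the focal length in pixels is half the picture's height over the tangent of half this angle, whatever the lens; pixels are square), "cx", "cy" (the principal point, pixels), "D" ([k1, k2, p1, p2, k3] as OpenCV has them; the pictures are not rectified), "rvec" (rotation vector, rad) and "tvec" (3), from world to camera coordinates, as OpenCV has them. Camera axes: x right, y down, z forward; pixel columns grow to the right and rows downward; lengths in m; the calibration is good to about 2 mm. A picture is of the moment at which its call begins. There is no depth.
- r.close_job(): hands the job in; it is judged then, once.
The state is a dict: "time": time; "joint_positions": joint angles; "joint_vel": joint speeds; "joint_torque": joint torques, N m; "ee_pos": TCP position; "eef_rot": TCP orientation; "ft_force": force on the tool from outside, world axes, zero at the start; "torque": the same for the moment, N m; "width": finger opening in m; "grip_force": force on a finger pad.
Only numpy, scipy, OpenCV 4.12 (cv2) and the standard library are available. Lean on these libraries where they do the work, as an engineer would, in place of code of your own. Each camera call takes 0.05 s, during which the arm holds its last target. There are 200 camera calls.

## Working session

There is one attempt and no reset: what is moved stays moved. The work goes in short steps, Python scripts to look and compute and a shell command to move; the robot and the scene stay as the last step left them, time stands still between calls to the robot, and variables do not carry over. Pictures are saved under pics/ and viewed, at most 10 in all, crops included, and the job is handed in when it is done.

```bash
mkdir -p pics; cat > h.py <<'E'
import numpy as np,cv2
from bench import r,optics
from scipy.spatial.transform import Rotation as R
def cam(n):
    c=optics.camera(n); h=c["pixels"].shape[0]; f=h/2/np.tan(np.radians(c["vfov"])/2)
    c["K"]=np.array([[f,0,c["cx"]],[0,f,c["cy"]],[0,0,1]]); c["D"]=np.array(c["D"],float)
    c["rv"]=np.array(c["rvec"],float); c["tv"]=np.array(c["tvec"],float); return c
def save(c,n,s=1.25): cv2.imwrite(f"pics/{n}.png",cv2.resize(c["pixels"][:,:,::-1],None,fx=s,fy=s))
def ray(c,px):
    u=cv2.undistortPoints(np.array(px,float).reshape(-1,1,2),c["K"],c["D"]).reshape(-1,2)
    M=cv2.Rodrigues(c["rv"])[0]; d=np.c_[u,np.ones(len(u))]@M; return -M.T@c["tv"],d
def onz(c,px,z):
    o,d=ray(c,px); return o+d*((z-o[2])/d[:,2])[:,None]
def proj(c,P): return cv2.projectPoints(np.array(P,float).reshape(-1,1,3),c["rv"],c["tv"],c["K"],c["D"])[0].reshape(-1,2)
E
python3 - <<'E'
from h import *
for n in("scene","top"):
    c=cam(n); save(c,n+"0"); o,_=ray(c,[[320,200]]); print(n,o,c["vfov"],c["D"])
s=r.read_state(); print(s["ee_pos"],s["eef_rot"],s["ft_force"],s["width"],s["time"],R.from_quat(s["eef_rot"]).as_matrix().round(3))
E
```

```text
scene [-0.32323    -1.00993644  0.92064673] 53.21817678907814 [-0.0190973  0.         0.         0.         0.       ]
top [ 0.23170199 -0.01515091  1.65250103] 43.51435888652335 [-0.07191847  0.          0.          0.          0.        ]
[ 0.25576417 -0.56991943  0.235859  ] [ 9.77836532e-01  2.09368895e-01 -1.67870374e-04 -5.94396806e-04] [-0.18448795 -1.14608756 -1.02542921] 0.0870312303328723 0.1 [[ 0.912  0.409 -0.001]
 [ 0.409 -0.912  0.001]
 [-0.    -0.001 -1.   ]]
```

View pics/scene0.png

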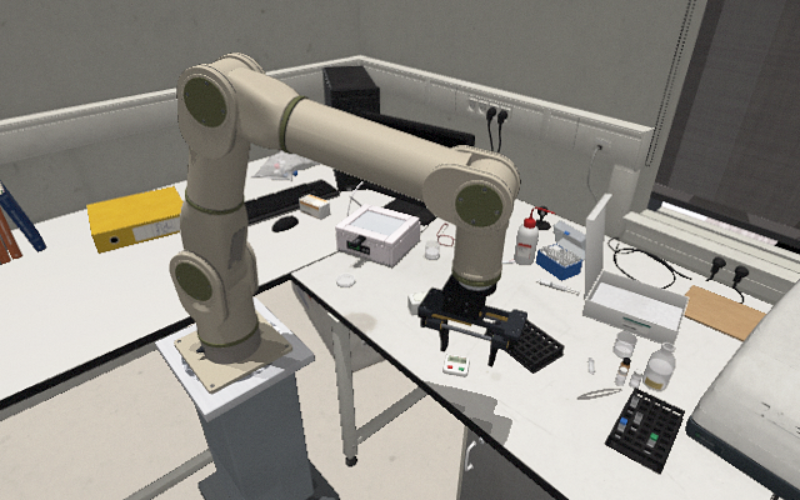

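View pics/top0.png

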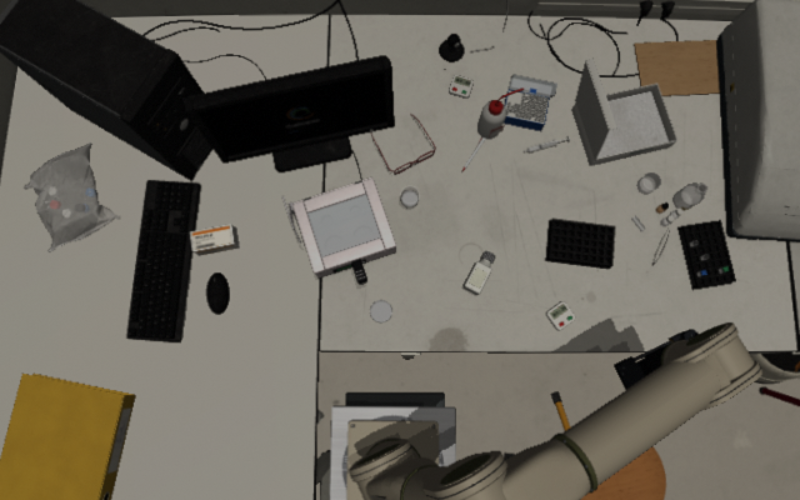

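The scene and top pictures show the bottle lying at about (478,272) of the top view (x1.25), with its cap at (488,257). The incubator is centred at about (347,227) with its black tab at (360,272). Next I enlarge both regions.

```bash
python3 - <<'E'
from h import *
c=cam("top"); im=c["pixels"]
a=cv2.resize(im[190:245,360:410],None,fx=7,fy=7,interpolation=cv2.INTER_NEAREST)
b=cv2.resize(im[130:235,225:325],None,fx=3.6,fy=3.6,interpolation=cv2.INTER_NEAREST)
o=np.zeros((400,800,3),np.uint8);o[:385,:350]=a;o[:378,360:720]=b[:378]
cv2.imwrite("pics/crop.png",o[:,:,::-1])
g=cv2.cvtColor(im,cv2.COLOR_RGB2GRAY)
for y in range(196,240,3): print(y,g[y,366:402])
E
```

```text
196 [138 139 138 136 132 129 130 133 134 137 137 137 135 136 133 131 130 134
 138 140 139 139 139 139 139 140 140 140 138 137 136 138 136 136 138 137]
199 [141 136 126 131 137 139 139 140 139 141 140 140 140 139 139 141 140 136
 132 129 137 140 140 140 140 140 139 139 140 139 139 139 138 137 139 140]
202 [138 131 137 141 140 140 140 140 140 140 139 141 139 139 141 141 140 140
 141 133  79  67  49  54  75  67  88  99 114 138 141 140 139 139 139 140]
205 [136 133 136 140 139 139 139 141 139 139 140 139 140 140 140 140 141 138
  96  55  60  73  63  76  67  77  69  72  69  57 112 141 141 140 140 140]
208 [139 137 136 138 141 141 140 142 141 140 141 140 141 141 143 140 138 104
  70  85 101 121 137 144 117  73  57  73  63 104 139 141 139 139 140 140]
211 [140 141 140 136 138 140 141 140 141 141 142 141 134  72  87 145 163 163
 158 149 132 126 131 131 127 120 109 129 134 140 139 140 140 141 142 141]
214 [140 141 141 140 140 140 139 140 139 139 136  87  63 132 158 159 149 159
 163 164 165 165 163 161 157 136 130 137 140 140 141 139 140 139 139 140]
217 [140 140 142 141 141 141 142 142 142 13
[... 464 characters left out ...]
56 155 154 153 152 154
 153 154 166 153 123 137 139 140 139 140 139 140 140 140 140 140 140 138]
229 [137 137 138 123  82  50  81 128 147 163 169 167 164 161 162 145 154 149
 136 157 130 132 139 140 139 140 139 139 140 140 138 138 140 141 139 140]
232 [140 139 138 139 137 133 112  95  70  55  57  72  97 135 154 166 171 172
 149 122 137 141 139 139 141 138 139 139 140 140 140 140 140 138 140 140]
235 [140 139 140 140 139 139 139 139 139 135 134 119 108  81  58  57  72 114
 132 140 139 139 140 141 140 140 140 140 140 139 141 140 141 139 139 138]
238 [141 140 139 142 140 138 141 140 138 138 140 141 141 141 140 141 141 140
 141 140 139 138 138 139 141 138 136 138 138 138 139 139 140 139 141 141]
```

View pics/crop.png

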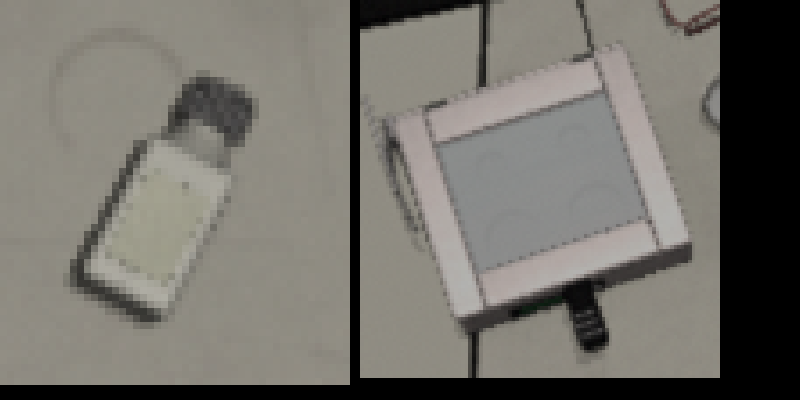

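The crop shows the bottle's upper face with corners at crop (85,265), (160,310), (232,172) and (150,143). The lid's corners are at (393,115), (620,45), (690,243) and (462,320), and the tab runs from (582,290) to its tip at (597,350).

```bash
cat > m.py <<'E'
from h import *
c=cam("top"); im=c["pixels"]; g=cv2.cvtColor(im,cv2.COLOR_RGB2GRAY)
m=np.zeros_like(g); m[190:245,360:410]=g[190:245,360:410]>145
hsv=cv2.cvtColor(im,cv2.COLOR_RGB2HSV)
m=cv2.morphologyEx(m,cv2.MORPH_CLOSE,np.ones((3,3)))
k=max(cv2.findContours(m,0,1)[0],key=cv2.contourArea)
px=cv2.boxPoints(cv2.minAreaRect(k)); P=onz(c,px,.046); print("bright box",px.round(1).tolist(),P.round(4).tolist(),np.linalg.norm(np.diff(P,axis=0),axis=1))
px=np.array([[85,265],[160,310],[232,172],[150,143]])/7+[360,190]
P=onz(c,px,.046);print("hand",P.round(4).tolist(),np.linalg.norm(np.diff(P,axis=0),axis=1))
md=np.zeros_like(g); md[195:214,383:400]=g[195:214,383:400]<95
yx=np.argwhere(md); print("cap centre",onz(c,[yx[:,::-1].mean(0)],.023))
px=np.array([[33,115],[260,45],[330,243],[102,320]])/3.6+[225,130]
L=onz(c,px,.1);print("lid",L.round(4).tolist(),np.linalg.norm(np.diff(L,axis=0),axis=1),L.mean(0))
m2=np.zeros_like(g); m2[209:232,280:300]=g[209:232,280:300]<55
yx=np.argwhere(m2); T=onz(c,yx[:,::-1],.096); print("tab",T.mean(0),len(T))
u=(L[0]+L[1]-L[2]-L[3])[:2];u/=np.linalg.norm(u);v=L[0]-L[1];v=v[:2]/np.linalg.norm(v[:2])
print("x axis yaw",np.arctan2(u[1],u[0]),"yaw from y",np.arctan2(-v[0],v[1]))
d=T[:,:2]@u; print("tip along u",d.min(),d.max(),"lid centre",L.mean(0)[:2]@u,(L[2]+L[3])[:2]@u/2, (L[0]+L[1])[:2]@u/2)
w=np.array([-u[1],u[0]]); print("lat tab",T[d<d.min()+.035][:,:2].mean(0)@w,np.ptp(T[:,:2]@w),"lid lat",L.mean(0)[:2]@w)
E
python3 m.py
```

```text
bright box [[372.3999938964844, 228.1999969482422], [381.79998779296875, 209.39999389648438], [392.6000061035156, 214.8000030517578], [383.20001220703125, 233.60000610351562]] [[0.4598, -0.1833, 0.046], [0.5218, -0.2148, 0.046], [0.5041, -0.2497, 0.046], [0.4424, -0.2179, 0.046]] [0.06951847 0.03908737 0.06939602]
hand [[0.461, -0.1824, 0.046], [0.4402, -0.2168, 0.046], [0.5049, -0.2515, 0.046], [0.5184, -0.2135, 0.046]] [0.0401244  0.07341446 0.04025868]
cap centre [[ 0.54043034 -0.2449643   0.023     ]]
lid [[0.6644, 0.2636, 0.1], [0.7305, 0.0615, 0.1], [0.5491, -0.0027, 0.1], [0.4794, 0.1957, 0.1]] [0.21265923 0.19245218 0.2103423 ] [0.60582944 0.12953985 0.1       ]
tab [0.48806773 0.09012934 0.096     ] 153
x axis yaw 0.34621191408345275 yaw from y 0.31621161870149134
tip along u 0.45720123564244347 0.519014265393939 lid centre 0.6138401463653853 0.5164613306739949 0.7112189620567758
lat tab -0.08103316018977409 0.039843336905497975 lid lat -0.0837267160225844
```

```bash
cat >> h.py <<'E'
def pose(yaw,tilt):  # tool x yaw; tilt>0: fingers lean toward +x of the tool
    M=R.from_euler('z',yaw).as_matrix()@np.diag([1,-1,-1.]); return M@R.from_euler('y',tilt).as_matrix()
def go(G,M,back=0,off=.005):
    """numbers for the pendant so the grasp point comes to G with orientation M"""
    s=r.read_state(); C=R.from_quat(s["eef_rot"]).as_matrix()
    t=np.array(G)+M[:,2]*(off-back); d=C.T@(t-s["ee_pos"]); w=R.from_matrix(C.T@M).as_rotvec()
    print("rows>=",np.ceil([np.linalg.norm(d)/.0625,np.degrees(np.linalg.norm(w))/10.7]),"shift",(d/.3).round(3),"turn",(w/np.radians(120)).round(3))
def st():
    s=r.read_state(); M=R.from_quat(s["eef_rot"]).as_matrix()
    print("t",s["time"],"grasp pt",(s["ee_pos"]-.005*M[:,2]).round(4),"z",M[:,2].round(3),"x",M[:,0].round(3),"q",np.round(s["joint_positions"],2),"F",np.round(s["ft_force"],1),"w",round(s["width"],4),"g",round(s["grip_force"],1))
E
python3 - <<'E'
from h import *
go([.4925,-.2218,.03],pose(-.475,-np.radians(30)),.11)
E
```

```text
rows>= [8. 6.] shift [ 1.304 -0.599  0.384] turn [ 0.112 -0.233  0.418]
```

```bash
python3 -m pendant '[[-1,0.2,-0.09,0,0,0,0.07],[-1,0.4,-0.18,0,0,0,0.14],[-1,0.6,-0.27,0,0,0,0.21],[-1,0.8,-0.36,0,0,0,0.28],[-1,0.95,-0.44,0.05,0,0,0.35],[-1,0.95,-0.44,0.05,0,0,0.42],[-1,0.95,-0.44,0.05,0,0,0.427]]' 15; python3 - <<'E'
from h import *
st(); go([.4925,-.2218,.03],pose(-.475,-np.radians(30)),.11)
E
```

```text
time: 1.08
ee_pos: [0.4621, -0.3326, 0.2214]
eef_rot: [0.972, -0.233, -0.0, 0.0]
ft_force: [-0.0, -0.2, -0.1]
width: 0.0872
grip_force: 0.0
t 1.075 grasp pt [ 0.4621 -0.3326  0.2264] z [-0.  0. -1.] x [ 0.891 -0.454 -0.   ] q [ 0.68  0.23 -0.16  1.63  0.04  1.29 -1.53] F [-0.  -0.2 -0.1] w 0.0872 g 0.0
rows>= [3. 3.] shift [ 0.098 -0.374  0.335] turn [ 0.001 -0.25   0.002]
```

```bash
python3 -m pendant '[[-1,0.05,-0.18,0.15,0,-0.08,0],[-1,0.098,-0.36,0.3,0,-0.16,0],[-1,0.098,-0.374,0.335,0,-0.25,0],[-1,0.098,-0.374,0.335,0,-0.25,0],[-1,0.098,-0.374,0.335,0,-0.25,0]]'; python3 - <<'E'
from h import *
st(); go([.4925,-.2218,.03],pose(-.475,-np.radians(30)),.0)
c=cam("top");b=cv2.resize(c["pixels"][140:270,320:500],None,fx=4,fy=4);cv2.imwrite("pics/pre.png",b[:,:,::-1])
E
```

```text
time: 1.7
ee_pos: [0.5391, -0.2484, 0.1221]
eef_rot: [0.939, -0.226, -0.25, -0.06]
ft_force: [-1.0, -0.3, 1.1]
width: 0.0866
grip_force: 0.0
t 1.7 grasp pt [ 0.5413 -0.2496  0.1264] z [-0.442  0.226 -0.868] x [ 0.773 -0.395 -0.497] q [ 0.49  0.75 -0.19  1.19  0.05  1.73 -1.73] F [-1.  -0.3  1.1] w 0.0866 g 0.0
rows>= [2. 1.] shift [-0.003 -0.008  0.372] turn [ 0.    -0.002  0.001]
```

View pics/pre.png

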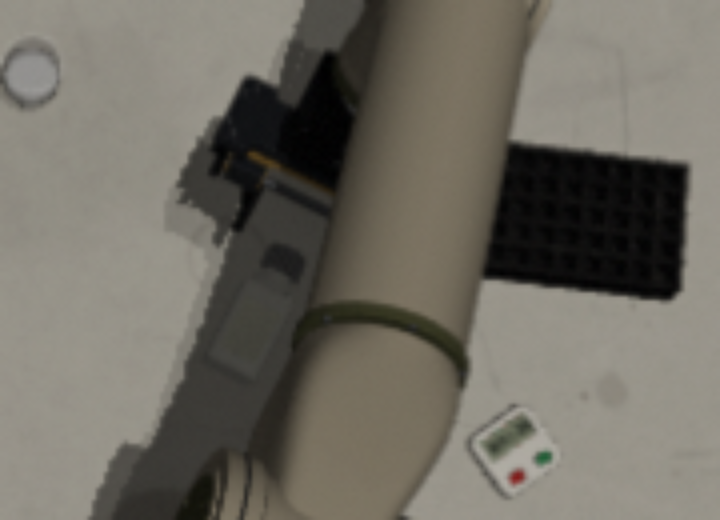

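The gripper sits above and behind the cap, and the bottle at (250,330) and the rack are undisturbed. Next I descend and grip.

```bash
python3 -m pendant '[[-1,0,0,0.15,0,0,0],[-1,0,0,0.3,0,0,0],[-1,0,-0.005,0.372,0,0,0],[-1,0,-0.005,0.372,0,0,0],[1,0,-0.005,0.372,0,0,0],[1,0,-0.005,0.372,0,0,0],[1,0,-0.005,0.372,0,0,0],[1,0,-0.005,0.372,0,0,0]]' 20; python3 - <<'E'
from h import *
st()
c=cam("scene");b=cv2.resize(c["pixels"][180:310,300:480],None,fx=4,fy=4);cv2.imwrite("pics/grip.png",b[:,:,::-1])
E
```

```text
time: 2.75
ee_pos: [0.4903, -0.2199, 0.0245]
eef_rot: [0.939, -0.226, -0.251, -0.061]
ft_force: [-1.0, 0.7, 0.0]
width: 0.0552
grip_force: 0.0
t 2.75 grasp pt [ 0.4926 -0.2211  0.0288] z [-0.445  0.227 -0.866] x [ 0.771 -0.394 -0.5  ] q [ 0.51  0.74 -0.2   1.43  0.06  1.5  -1.74] F [-1.   0.7  0. ] w 0.0552 g 0.0
```

View pics/grip.png

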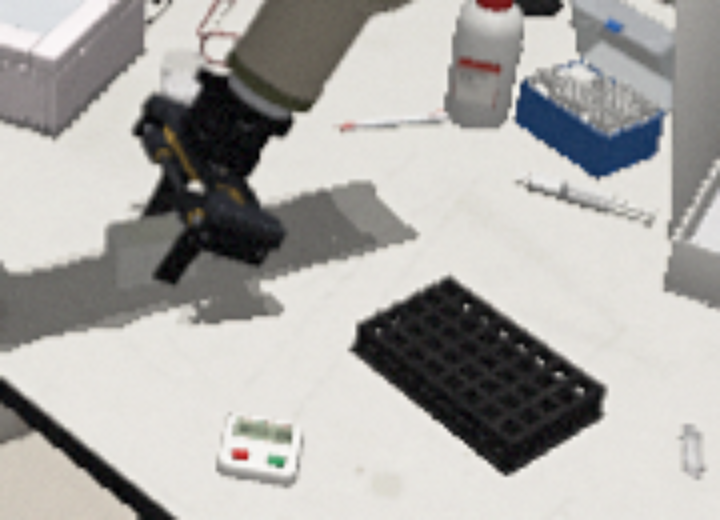

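The gripper is around the bottle at about (180,240), with the bottle between the fingers. They are still closing.

```bash
python3 -m pendant '[[1,0,0,0,0,0,0],[1,0,0,0,0,0,0],[1,0,0,0,0,0,0],[1,0,0,0,0,0,0]]' 25; python3 - <<'E'
from h import *
st()
# lift 0.12, turn yaw back toward tangential
go([.49,-.21,.20],pose(.9,-np.radians(30)))
E
```

```text
time: 3.3
ee_pos: [0.4901, -0.2199, 0.0244]
eef_rot: [0.939, -0.226, -0.252, -0.061]
ft_force: [-0.3, -0.3, 0.5]
width: 0.0461
grip_force: 25.0
t 3.3 grasp pt [ 0.4923 -0.221   0.0287] z [-0.445  0.227 -0.866] x [ 0.771 -0.394 -0.5  ] q [ 0.51  0.74 -0.2   1.43  0.06  1.5  -1.74] F [-0.3 -0.3  0.5] w 0.0461 g 25.0
rows>= [3. 8.] shift [-0.3   -0.021 -0.486] turn [-0.328  0.    -0.568]
```

```bash
python3 -m pendant '[[1,-0.1,0,-0.173,0,0,0],[1,-0.2,0,-0.346,0,0,0],[1,-0.3,0,-0.49,-0.04,0,-0.07],[1,-0.3,0,-0.49,-0.08,0,-0.14],[1,-0.3,0,-0.49,-0.12,0,-0.21],[1,-0.3,0,-0.49,-0.16,0,-0.28],[1,-0.3,0,-0.49,-0.2,0,-0.35],[1,-0.3,0,-0.49,-0.24,0,-0.42]]'; python3 - <<'E'
from h import *
st()
go([.49,-.21,.20],pose(.9,-np.radians(30)))
go([.49,-.21,.20],pose(.9,np.radians(10)))
E
```

```text
time: 4.3
ee_pos: [0.4863, -0.2171, 0.1963]
eef_rot: [0.93, 0.262, -0.249, 0.067]
ft_force: [-0.5, -0.2, -1.4]
width: 0.0456
grip_force: 25.0
t 4.3 grasp pt [ 0.4885 -0.2159  0.2006] z [-0.428 -0.256 -0.867] x [ 0.739  0.453 -0.498] q [ 0.41  0.46 -0.37  1.5   0.44  1.67 -1.04] F [-0.5 -0.2 -1.4] w 0.0456 g 25.0
rows>= [1. 2.] shift [ 0.014 -0.011 -0.006] turn [-0.086 -0.001 -0.145]
rows>= [1. 5.] shift [ 0.024 -0.015 -0.009] turn [-0.032  0.328 -0.169]
```

```bash
python3 -m pendant '[[1,0.01,0,0,-0.01,0.07,-0.035],[1,0.01,0,0,-0.02,0.14,-0.07],[1,0.02,-0.01,0,-0.02,0.21,-0.11],[1,0.02,-0.01,-0.01,-0.03,0.27,-0.14],[1,0.02,-0.01,-0.01,-0.032,0.328,-0.169],[1,0.024,-0.015,-0.009,-0.032,0.328,-0.169]]'; python3 - <<'E'
from h import *
st()
go([.49,-.21,.20],pose(.9,np.radians(60)))
go([.49,-.21,.20],pose(1.2,np.radians(60)))
E
```

```text
time: 5.05
ee_pos: [0.4887, -0.2121, 0.1951]
eef_rot: [0.9, 0.428, 0.078, -0.037]
ft_force: [-0.0, 0.0, -2.0]
width: 0.0456
grip_force: 25.0
t 5.05 grasp pt [ 0.4881 -0.2128  0.2001] z [ 0.108  0.133 -0.985] x [0.621 0.765 0.171] q [ 0.84  0.17 -0.45  1.78 -0.1   1.17 -0.25] F [-0.  0. -2.] w 0.0456 g 25.0
rows>= [1. 5.] shift [ 0.024 -0.001 -0.004] turn [ 0.003  0.418 -0.005]
rows>= [1. 5.] shift [ 0.023 -0.005 -0.004] turn [ 0.088  0.414 -0.126]
```

```bash
python3 -m pendant '[[1,0,0,0,0.02,0.07,-0.02],[1,0.01,0,0,0.03,0.14,-0.04],[1,0.01,0,0,0.04,0.21,-0.06],[1,0.01,0,0,0.06,0.28,-0.085],[1,0.02,0,0,0.07,0.34,-0.105],[1,0.023,-0.005,-0.004,0.088,0.414,-0.126],[1,0.023,-0.005,-0.004,0.088,0.414,-0.126]]'; python3 - <<'E'
from h import *
st()
go([.49,-.21,.20],pose(1.2,np.radians(60)))
E
```

```text
time: 5.92
ee_pos: [0.4925, -0.2037, 0.1948]
eef_rot: [0.714, 0.489, 0.411, -0.287]
ft_force: [1.1, 0.2, -1.5]
width: 0.0454
grip_force: 25.0
t 5.925 grasp pt [ 0.491  -0.2077  0.1973] z [ 0.306  0.811 -0.499] x [0.184 0.464 0.867] q [ 1.18  0.56 -0.48  1.67 -0.71  1.47  0.61] F [ 1.1  0.2 -1.5] w 0.0454 g 25.0
rows>= [1. 1.] shift [ 0.004 -0.    -0.012] turn [-0.004 -0.001 -0.002]
```

```bash
python3 - <<'E'
from h import *
c=cam("scene"); b=cv2.resize(c["pixels"][130:260,280:460],None,fx=4,fy=4)
G=np.array([.491,-.2077,.197]); p=proj(c,[G-[0,0,.05],G+[0,0,.064],G]); print(p)
for q in p: cv2.circle(b,tuple(int(v) for v in (q-[280,130])*4),3,(255,0,0),-1)
cv2.imwrite("pics/up.png",b[:,:,::-1])
E
```

```text
[[338.77573937 211.48400677]
 [339.7299094  182.856295  ]
 [339.1842385  199.24490954]]
```

View pics/up.png

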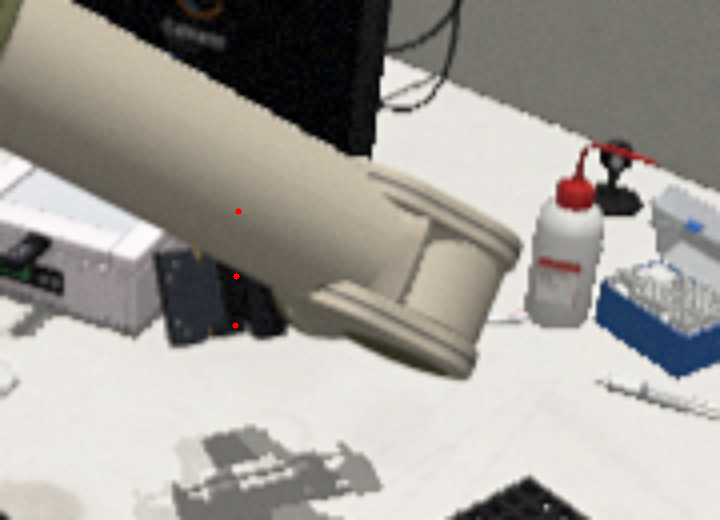

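The arm hides the bottle here, but the pose readings are as planned. I lower it now and probe for contact.

```bash
python3 -m pendant '[[1,-0.09,0,0.05,0,0,0],[1,-0.18,0,0.1,0,0,0],[1,-0.27,0,0.155,0,0,0],[1,-0.36,0,0.207,0,0,0],[1,-0.38,0,0.219,0,0,0],[1,-0.38,0,0.219,0,0,0],[1,-0.38,0,0.219,0,0,0]]'; python3 - <<'E'
from h import *
st()
go([.4925,-.2077,.0545],pose(1.2,np.radians(60)))
c=cam("top");b=cv2.resize(c["pixels"][140:270,320:500],None,fx=4,fy=4)
d=cam("scene");e=cv2.resize(d["pixels"][150:280,280:460],None,fx=4,fy=4)
cv2.imwrite("pics/low.png",cv2.resize(np.hstack([b,e]),(800,289))[:,:,::-1])
E
```

```text
time: 6.85
ee_pos: [0.4941, -0.2044, 0.0678]
eef_rot: [0.713, 0.492, 0.412, -0.282]
ft_force: [-0.7, 0.0, -2.0]
width: 0.0458
grip_force: 25.0
t 6.85 grasp pt [ 0.4926 -0.2084  0.0703] z [ 0.31   0.808 -0.501] x [0.177 0.469 0.865] q [ 1.16  0.75 -0.44  1.69 -0.67  1.31  0.76] F [-0.7  0.  -2. ] w 0.0458 g 25.0
rows>= [1. 1.] shift [-0.044 -0.001  0.028] turn [-0.002  0.001  0.003]
```

View pics/low.png

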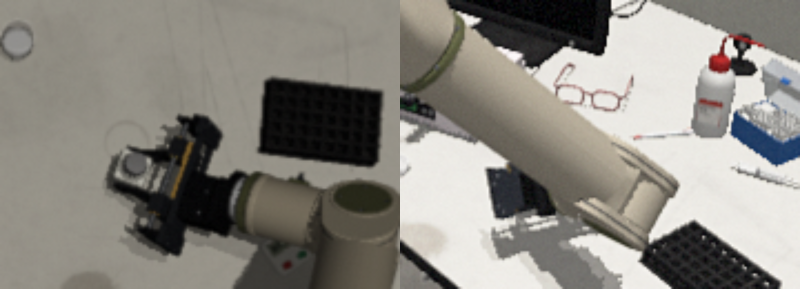

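Top view: the bottle is upright in the gripper with its cap at (133,163), and the wrist is clear of the rack and the timer. I lower it gently.

```bash
python3 -m pendant '[[1,-0.012,0,0.007,0,0,0],[1,-0.024,0,0.014,0,0,0],[1,-0.035,0,0.02,0,0,0],[1,-0.035,0,0.02,0,0,0]]' | grep -E "ee_pos|ft"; python3 -m pendant '[[1,-0.006,0,0.0035,0,0,0],[1,-0.009,0,0.005,0,0,0],[1,-0.009,0,0.005,0,0,0]]'| grep -E "ee_pos|ft"; python3 -m pendant '[[1,-0.006,0,0.0035,0,0,0],[1,-0.006,0,0.0035,0,0,0],[1,-0.006,0,0.0035,0,0,0]]'| grep -E "ee_pos|ft"
```

```text
ee_pos: [0.4933, -0.2041, 0.0538]
ft_force: [0.1, -1.3, -0.7]
ee_pos: [0.4934, -0.2042, 0.0511]
ft_force: [0.3, 0.3, -1.8]
ee_pos: [0.4934, -0.2042, 0.049]
ft_force: [-0.1, -0.0, -1.8]
```

```bash
for i in 1; do python3 -m pendant '[[1,-0.004,0,0.0023,0,0,0],[1,-0.004,0,0.0023,0,0,0],[1,-0.004,0,0.0023,0,0,0]]'| grep -E "ee_pos|ft"; done;  python3 -m pendant '[[1,-0.004,0,0.0023,0,0,0],[1,-0.004,0,0.0023,0,0,0],[1,-0.004,0,0.0023,0,0,0]]'| grep -E "ee_pos|ft"
```

```text
ee_pos: [0.4934, -0.2042, 0.0476]
ft_force: [-0.4, 0.1, -1.8]
ee_pos: [0.4935, -0.2043, 0.047]
ft_force: [-2.7, -0.8, 4.9]
```

```bash
python3 -m pendant '[[-1,0.001,0,0,0,0,0],[-1,0.001,0,0,0,0,0],[-1,0.001,0,0,0,0,0],[-1,0.001,0,0,0,0,0],[-1,0.001,0,0,0,0,0],[-1,0.001,0,0,0,0,0]]'; python3 -m pendant '[[-1,0,0,-0.05,0,0,0],[-1,0,0,-0.13,0,0,0],[-1,0,0,-0.25,0,0,0],[-1,0,0,-0.37,0,0,0],[-1,0,0,-0.4,0,0,0],[-1,0,0,-0.4,0,0,0]]';python3 - <<'E'
from h import *
st()
c=cam("top");b=cv2.resize(c["pixels"][140:270,300:480],None,fx=4,fy=4)
cv2.imwrite("pics/rel.png",b[:,:,::-1])
go([.46,-.1,.32],pose(.33,np.radians(30)))
E
```

```text
time: 9.7
ee_pos: [0.4935, -0.2041, 0.0465]
eef_rot: [0.713, 0.491, 0.412, -0.283]
ft_force: [0.0, -0.3, 0.2]
width: 0.0865
grip_force: 0.0
time: 10.45
ee_pos: [0.4562, -0.3015, 0.1066]
eef_rot: [0.713, 0.491, 0.412, -0.283]
ft_force: [0.7, 1.0, -1.0]
width: 0.0867
grip_force: 0.0
t 10.45 grasp pt [ 0.4546 -0.3056  0.1091] z [ 0.311  0.808 -0.5  ] x [0.178 0.468 0.866] q [ 1.23  0.77 -0.39  1.53 -0.61  1.51  0.74] F [ 0.7  1.  -1. ] w 0.0867 g 0.0
rows>= [5. 6.] shift [ 0.921 -0.22   0.201] turn [-0.299 -0.234  0.299]
```

View pics/rel.png

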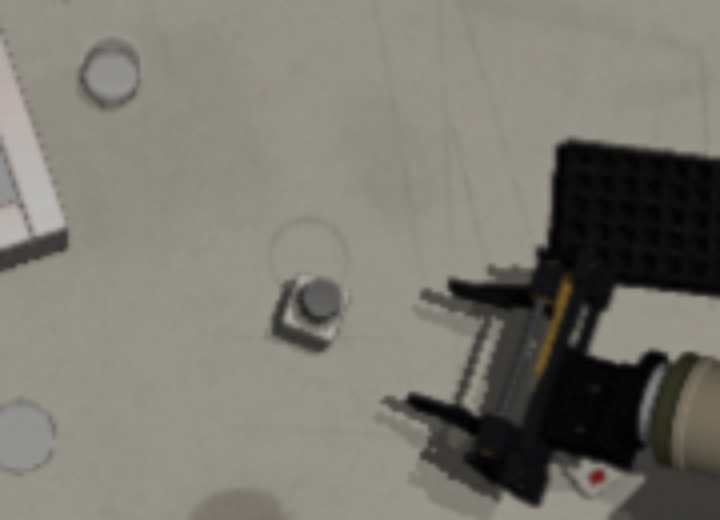

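The bottle stands free at crop (318,308), upright with the cap central, and nothing else has been disturbed. I lift clear and reorient for the lid tab.

```bash
python3 -m pendant '[[-1,0.17,0,-0.1,0,0,0],[-1,0.34,0,-0.2,0,0,0],[-1,0.5,0,-0.3,0,0,0],[-1,0.577,0,-0.333,-0.05,-0.04,0.05],[-1,0.577,0,-0.333,-0.1,-0.08,0.1],[-1,0.577,0,-0.333,-0.15,-0.12,0.15],[-1,0.577,0,-0.333,-0.2,-0.16,0.2],[-1,0.577,0,-0.333,-0.25,-0.2,0.25]]' >/dev/null; python3 - <<'E'
from h import *
st()
go([.44,.02,.27],pose(.335,np.radians(20)))
E
```

```text
t 11.5 grasp pt [ 0.4535 -0.3013  0.3098] z [ 0.491  0.273 -0.827] x [0.746 0.359 0.561] q [ 1.2   0.04 -0.36  1.78 -0.6   1.23 -0.1 ] F [ 0.7  1.1 -0.4] w 0.0872 g 0.0
rows>= [6. 2.] shift [ 0.273 -0.971  0.38 ] turn [-0.041 -0.117  0.05 ]
```

```bash
python3 -m pendant '[[-1,0.05,-0.18,0.07,-0.01,-0.03,0.02],[-1,0.1,-0.36,0.14,-0.02,-0.06,0.03],[-1,0.15,-0.54,0.21,-0.03,-0.1,0.04],[-1,0.2,-0.72,0.28,-0.041,-0.117,0.05],[-1,0.25,-0.88,0.34,-0.041,-0.117,0.05],[-1,0.273,-0.971,0.38,-0.041,-0.117,0.05],[-1,0.273,-0.971,0.38,-0.041,-0.117,0.05],[-1,0.273,-0.971,0.38,-0.041,-0.117,0.05]]' >/dev/null; python3 - <<'E'
from h import *
st()
go([.479,.086,.089],pose(.335,np.radians(20)),.1)
E
```

```text
t 12.5 grasp pt [0.4388 0.0186 0.2705] z [ 0.324  0.114 -0.939] x [0.886 0.313 0.343] q [ 0.97 -0.43 -0.78  2.08 -0.53  1.11 -0.86] F [-0.7 -0.4  0.6] w 0.0872 g 0.0
rows>= [2. 1.] shift [-0.018 -0.168  0.304] turn [-0.    -0.001  0.002]
```

```bash
python3 -m pendant '[[-1,-0.01,-0.08,0.15,0,0,0],[-1,-0.018,-0.168,0.304,0,0,0],[-1,-0.018,-0.168,0.304,0,0,0],[-1,-0.018,-0.168,0.304,0,0,0]]' >/dev/null; python3 - <<'E'
from h import *
st()
go([.479,.086,.089],pose(.335,np.radians(20)))
c=cam("top");b=cv2.resize(c["pixels"][130:260,220:400],None,fx=4,fy=4)
d=cam("scene");e=cv2.resize(d["pixels"][120:250,220:400],None,fx=4,fy=4)
cv2.imwrite("pics/tab.png",cv2.resize(np.hstack([b,e]),(800,289))[:,:,::-1])
E
```

```text
t 13.0 grasp pt [0.4475 0.074  0.1841] z [ 0.325  0.114 -0.939] x [0.886 0.311 0.344] q [ 0.97 -0.37 -1.    2.19 -0.54  0.87 -0.99] F [ 1.1 -0.5  1.2] w 0.087 g 0.0
rows>= [2. 1.] shift [-0.004 -0.003  0.336] turn [-0.    -0.001  0.001]
```

View pics/tab.png

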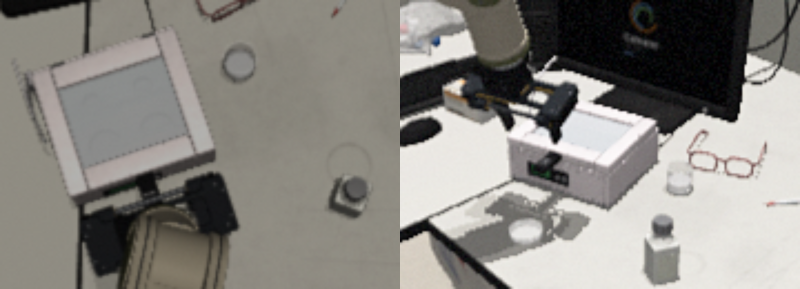

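The gripper is centred over the tab, and the bottle is standing at (350,195) in the left view. I descend with less tilt, for joint margin.

```bash
python3 - <<'E'
from h import *
go([.479,.086,.089],pose(.335,np.radians(8)),.06)
go([.479,.086,.089],pose(.335,np.radians(8)),.0)
E
```

```text
rows>= [1. 2.] shift [ 0.033 -0.004  0.141] turn [ 0.    -0.102  0.001]
rows>= [2. 2.] shift [-0.009 -0.004  0.337] turn [ 0.    -0.102  0.001]
```

```bash
python3 -m pendant '[[-1,0.02,-0.004,0.07,0,-0.05,0],[-1,0.033,-0.004,0.141,0,-0.1,0],[-1,0.015,-0.004,0.23,0,-0.102,0],[-1,-0.009,-0.004,0.337,0,-0.102,0],[-1,-0.009,-0.004,0.337,0,-0.102,0],[-1,-0.009,-0.004,0.337,0,-0.102,0]]' 25; python3 - <<'E'
from h import *
st()
go([.479,.086,.089],pose(.335,np.radians(8)),.0)
E
```

```text
time: 13.85
ee_pos: [0.4792, 0.087, 0.0841]
eef_rot: [0.983, 0.168, 0.068, -0.011]
ft_force: [-0.1, 0.3, 0.6]
width: 0.0868
grip_force: 0.0
t 13.85 grasp pt [0.4786 0.0868 0.089 ] z [ 0.13   0.045 -0.991] x [0.934 0.329 0.137] q [ 0.88  0.31 -1.24  2.05  0.38  0.88 -1.79] F [-0.1  0.3  0.6] w 0.0868 g 0.0
rows>= [1. 1.] shift [0.    0.003 0.   ] turn [0.    0.001 0.002]
```

```bash
python3 -m pendant '[[1,0,0,0,0,0,0],[1,0,0,0,0,0,0],[1,0,0,0,0,0,0],[1,0,0,0,0,0,0],[1,0,0,0,0,0,0],[1,0,0,0,0,0,0],[1,0,0,0,0,0,0],[1,0,0,0,0,0,0]]' 30 >/dev/null;python3 -m pendant '[[1,0,0,0,0,0,0],[1,0,0,0,0,0,0],[1,0,0,0,0,0,0]]'>/dev/null; cat > arc.py <<'E'
from h import *
import sys
yaw=.335; u=np.array([np.cos(yaw),np.sin(yaw),0]); T=np.array([.479,.0862,.089]); H=T+.228*u-[0,0,.011]
for deg in map(float,sys.argv[1].split(',')):   # tool turns by ratio k of the lid's angle
    t=np.radians(deg); rr=np.array([-.228,.011]); c,s=np.cos(t),np.sin(t)
    P=H+u*(rr[0]*c+rr[1]*s)+np.array([0,0,1])*(-rr[0]*s+rr[1]*c)
    print(deg,P.round(4)); go(P,pose(yaw,np.radians(8)-t*float(sys.argv[2])))
E
python3 - <<'E'
from h import *
st()
E
python3 arc.py 0,3,6,9,12,15 1
```

```text
t 15.225 grasp pt [0.479  0.085  0.0879] z [ 0.13   0.042 -0.991] x [0.935 0.328 0.137] q [ 0.88  0.31 -1.24  2.06  0.39  0.88 -1.79] F [ 2.7 -8.5 -0.7] w 0.026 g 30.0
0.0 [0.479  0.0862 0.089 ]
rows>= [1. 1.] shift [ 0.002 -0.004 -0.003] turn [0.001 0.001 0.001]
3.0 [0.4798 0.0865 0.1009]
rows>= [1. 1.] shift [ 0.009 -0.004 -0.042] turn [ 0.001 -0.024  0.001]
6.0 [0.4813 0.087  0.1128]
rows>= [1. 1.] shift [ 0.019 -0.003 -0.081] turn [ 0.001 -0.049  0.001]
9.0 [0.4833 0.0877 0.1245]
rows>= [1. 1.] shift [ 0.03  -0.003 -0.119] turn [ 0.002 -0.074  0.001]
12.0 [0.4859 0.0886 0.1362]
rows>= [1. 2.] shift [ 0.044 -0.003 -0.156] turn [ 0.002 -0.099  0.001]
15.0 [0.489  0.0897 0.1476]
rows>= [1. 2.] shift [ 0.059 -0.003 -0.193] turn [ 0.002 -0.124  0.001]
```

```bash
python3 -m pendant '[[1,0,0.005,0,0,0,0],[1,0.007,0.005,-0.039,0,-0.024,0],[1,0.017,0.005,-0.078,0,-0.049,0],[1,0.028,0.005,-0.116,0,-0.074,0],[1,0.042,0.005,-0.153,0,-0.099,0],[1,0.057,0.005,-0.19,0,-0.124,0],[1,0.057,0.005,-0.19,0,-0.124,0]]'; python3 - <<'E'
from h import *
st()
E
python3 arc.py 15,18,21,24,27,30 1
```

```text
time: 16.1
ee_pos: [0.4879, 0.0881, 0.1414]
eef_rot: [0.984, 0.168, -0.061, 0.011]
ft_force: [-0.1, -6.1, -1.4]
width: 0.0259
grip_force: 30.0
t 16.1 grasp pt [0.4885 0.0883 0.1464] z [-0.117 -0.043 -0.992] x [ 0.936  0.329 -0.124] q [ 0.66  0.46 -1.15  1.77  0.41  1.33 -1.83] F [-0.1 -6.1 -1.4] w 0.0259 g 30.0
15.0 [0.489  0.0897 0.1476]
rows>= [1. 1.] shift [ 0.003 -0.004 -0.004] turn [0.001 0.001 0.002]
18.0 [0.4927 0.091  0.1589]
rows>= [1. 1.] shift [ 0.01  -0.004 -0.043] turn [ 0.001 -0.024  0.002]
21.0 [0.497  0.0925 0.17  ]
rows>= [1. 1.] shift [ 0.02  -0.004 -0.082] turn [ 0.001 -0.049  0.002]
24.0 [0.5018 0.0942 0.1808]
rows>= [1. 1.] shift [ 0.031 -0.004 -0.12 ] turn [ 0.001 -0.074  0.002]
27.0 [0.5072 0.096  0.1913]
rows>= [1. 2.] shift [ 0.045 -0.003 -0.157] turn [ 0.001 -0.099  0.001]
30.0 [0.513  0.0981 0.2015]
rows>= [1. 2.] shift [ 0.06  -0.003 -0.194] turn [ 0.001 -0.124  0.001]
```

Forces are low. I continue along the arc.

```bash
python3 -m pendant '[[1,0.01,0.003,-0.043,0,-0.024,0],[1,0.02,0.003,-0.082,0,-0.049,0],[1,0.031,0.003,-0.12,0,-0.074,0],[1,0.045,0.003,-0.157,0,-0.099,0],[1,0.06,0.003,-0.194,0,-0.124,0],[1,0.06,0.003,-0.194,0,-0.124,0]]'; python3 - <<'E'
from h import *
st()
E
python3 arc.py 30,33,36,39,42,45,46 1
```

```text
time: 16.85
ee_pos: [0.5109, 0.096, 0.1971]
eef_rot: [0.967, 0.166, -0.189, 0.033]
ft_force: [-7.5, -6.6, 2.9]
width: 0.0256
grip_force: 30.0
t 16.85 grasp pt [0.5127 0.0966 0.2017] z [-0.355 -0.127 -0.926] x [ 0.873  0.308 -0.377] q [ 0.42  0.64 -1.04  1.44  0.44  1.74 -1.87] F [-7.5 -6.6  2.9] w 0.0256 g 30.0
30.0 [0.513  0.0981 0.2015]
rows>= [1. 1.] shift [ 0.003 -0.004 -0.001] turn [0.001 0.001 0.002]
33.0 [0.5194 0.1003 0.2114]
rows>= [1. 1.] shift [ 0.01  -0.004 -0.04 ] turn [ 0.001 -0.024  0.002]
36.0 [0.5262 0.1026 0.2209]
rows>= [1. 1.] shift [ 0.02  -0.004 -0.078] turn [ 0.001 -0.049  0.002]
39.0 [0.5335 0.1052 0.23  ]
rows>= [1. 1.] shift [ 0.031 -0.004 -0.116] turn [ 0.001 -0.074  0.002]
42.0 [0.5413 0.1079 0.2387]
rows>= [1. 2.] shift [ 0.045 -0.004 -0.153] turn [ 0.002 -0.099  0.002]
45.0 [0.5494 0.1107 0.247 ]
rows>= [1. 2.] shift [ 0.06  -0.003 -0.19 ] turn [ 0.002 -0.124  0.002]
46.0 [0.5522 0.1117 0.2497]
rows>= [2. 2.] shift [ 0.066 -0.003 -0.202] turn [ 0.002 -0.132  0.002]
```

```bash
python3 -m pendant '[[1,0.01,0.004,-0.04,0,-0.012,0],[1,0.02,0.004,-0.078,0,-0.024,0],[1,0.032,0.004,-0.116,0,-0.036,0],[1,0.047,0.004,-0.153,0,-0.048,0],[1,0.062,0.004,-0.19,0,-0.05,0],[1,0.062,0.004,-0.19,0,-0.05,0],[1,0.062,0.004,-0.19,0,-0.05,0]]'; python3 - <<'E'
from h import *
st()
c=cam("scene");b=cv2.resize(c["pixels"][120:250,220:400],None,fx=4,fy=4)
d=cam("top");e=cv2.resize(d["pixels"][130:260,220:400],None,fx=4,fy=4)
cv2.imwrite("pics/end.png",cv2.resize(np.hstack([e,b]),(800,289),interpolation=cv2.INTER_AREA)[:,:,::-1])
E
```

```text
time: 17.73
ee_pos: [0.5475, 0.1086, 0.243]
eef_rot: [0.956, 0.164, -0.238, 0.041]
ft_force: [-5.8, -0.7, 3.1]
width: 0.0257
grip_force: 30.0
t 17.725 grasp pt [0.5497 0.1094 0.2474] z [-0.442 -0.156 -0.883] x [ 0.832  0.295 -0.469] q [ 0.27  0.74 -0.98  1.19  0.46  1.97 -1.87] F [-5.8 -0.7  3.1] w 0.0257 g 30.0
```

View pics/end.png

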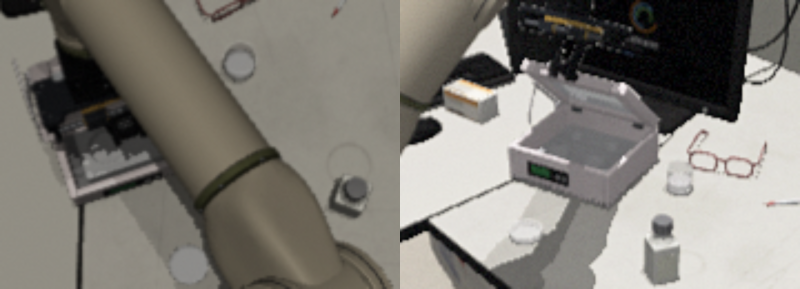

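Lid raised to about 45° with the tab in the fingers; the bottle stands at (352,195) on the left and (662,250) on the right. The grasp height of 0.247 m matches 45°. I check that it holds steady, then hand in.

```bash
python3 -m pendant '[[1,0,0,0,0,0,0],[1,0,0,0,0,0,0],[1,0,0,0,0,0,0],[1,0,0,0,0,0,0],[1,0,0,0,0,0,0],[1,0,0,0,0,0,0]]'; python3 - <<'E'
from h import *
st(); s=r.read_state()
if s["grip_force"]>20 and .24<s["ee_pos"][2]<.25 and np.abs(s["joint_vel"]).max()<.05: print(r.close_job())
E
```

```text
time: 18.58
ee_pos: [0.5475, 0.1086, 0.243]
eef_rot: [0.956, 0.164, -0.238, 0.041]
ft_force: [-6.5, -0.9, 2.5]
width: 0.0256
grip_force: 30.0
t 18.575 grasp pt [0.5497 0.1093 0.2474] z [-0.442 -0.156 -0.883] x [ 0.833  0.295 -0.469] q [ 0.27  0.74 -0.98  1.19  0.46  1.97 -1.87] F [-6.5 -0.9  2.5] w 0.0256 g 30.0
the job is handed in; nothing more can be done
None
```

The bottle is standing upright and released, the gripper is holding the lid at about 45° (judged from the tab's height), and the job is handed in at 18.6 s; no verdict was returned.

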